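# Fetch the depth gauge from the crowded caddy

### The job

The chrome depth gauge is hemmed in inside the birch caddy by the red-capped toe wing, the blue-capped toe wing and the black hex key case: first stand all three upright on the green mat, leaving the gauge where it is until they are all there, then lift the gauge out and lay it flat, dial up, centred on the black pad of the orange release tester with its length along the pad's white line. Only when it lies there, put the three things back in the caddy, upright, each on the very spot it came from and turned as it was. Set everything down rather than dropping it.

Things in the scene. Friction and masses are not known exactly. Their poses are not given: they have to be found in the camera images.
- wing_red: white toe wing with a red cap, upright, loose: 22 mm thick (own x), 34 mm wide (own y, rounded at +y), 64 mm high; flat white gripping faces across x up to 54 mm height (from y -17 to +6 mm), above them the narrower cap with a steel screw. 50 to 100 g. Origin: centre of its underside. Starts in one of the caddy's three outer spots.
- wing_blue: white toe wing with a blue cap, upright, loose: 22 mm thick (own x), 34 mm wide (own y, rounded at +y), 64 mm high; flat white gripping faces across x up to 54 mm height (from y -17 to +6 mm), above them the narrower cap with a steel screw. 50 to 100 g. Origin: centre of its underside. Starts in one of the caddy's three outer spots.
- key_case: black hex key case with a grey band and four steel key ends on top, upright, loose: 22 mm thick (own x), 34 mm wide (own y), flat gripping faces across x up to 60 mm height, key ends to 66 mm. 80 to 170 g. Origin: centre of its underside. Starts in one of the caddy's three outer spots.
- gauge: chrome depth gauge, a loose low block 36 mm (own x) by 78 mm (own y, its length) by 24 mm high, with a white, tapered 30 mm dial 3 mm proud on top. 180 to 350 g. Grip it across x, 36 mm wide. Origin: centre of its underside. It lies in the middle of the caddy, length along the caddy's y.
- caddy: fixed open birch tray, outside 124 (own x) by 104 mm (own y), walls 6 mm, rims 28 mm and inner floor 6 mm above the bench. Origin: centre of its underside. Gauge in the middle; the three upright things at about (x, y) = (-38, 22), (-38, -22), (38, 0) mm, thickness along its x, 9 mm from the gauge; which is where varies. Their tops can be gripped above rims and gauge, across their thickness.
- mat: fixed green mat, the side area: 130 mm (own x) by 220 mm (own y), 3 mm thick, top 3 mm above the bench. Origin: centre of its underside.
- tester: fixed orange release tester on a dark base. Origin: on the bench below the centre of its black pad. Pad 100 (own x) by 116 mm (own y), top 20 mm above the bench, a thin white line along own y through its centre. Beyond it (+x) stands the orange head, 112 mm high, its face 77 mm and a steel boss 65 mm from the pad's centre.
- tester_pad (a point): centre of the top face of the tester's black pad, 20 mm above the bench; axes as the tester's (y along the white line).
Things that resemble listed ones, but are neither listed nor needed, are in the scene too. What is shaped like the wing_red but pink or purple is not meant.

How it is judged:
By the outcome, as a careful person would: the job done as asked, in the order asked, and still so for the second after the job is handed in, with the robot touching nothing.
It also fails if it takes over 149 s, if anything falls off the work surface, if the arm or the gripper's body presses on something with over 40 N, if the wrist force passes 120 N, or if a joint passes its speed limit or range.

### The arm

A 6-joint arm with a two-finger parallel gripper is mounted at the origin on the work surface. World frame = base frame: x ahead of the robot, y to its left, z up, the work surface at z = 0. Lengths are in m, angles in degrees, forces in N, time in s.
With the tool pointing down it reaches from about 0.275 to 0.85 m from the base axis. Payload 5.2 kg.
Tool frame: the origin (TCP) lies midway between the tips of the shut fingers; the grasp point (between the pads) lies 19 mm behind it; z points along the fingers, y is the line along which they close (so a half turn about z gives the same grasp; the last joint's range is limited). The gripper opens to 85 mm and grips with 20 to 120 N. Pads are 22 mm wide; open, the fingers measure 114 mm over their backs; the gripper's body (76 mm by 85 mm) begins 54 mm behind the grasp point. The pads swing forward as they close: fully open they stand 13 mm farther back than shut.
Start: joints at [-86.333, 14.817, 87.949, -0, 77.235, -11.62], TCP at [0.145, -0.531, 0.231] pointing down, gripper open.
Joint ranges: [-179.93, 179.93], [-52.35, 119.4], [10.71, 147.94], [-69.91, 249.91], [12.55, 155.21], [-178.61, 178.61]. Speed limits (degrees/s): [147.25, 147.25, 180, 180, 180, 180].

### API

Orientations are given as [roll, pitch, yaw] about the fixed x, y, z axes, in that order (R = Rz(yaw) Ry(pitch) Rx(roll)).
In Python, from plant import sensors, cams, finish_job gives the robot as it stands.
- The arm moves only by the tool servo_tool, never from a script. Its argument "motion" is a list of rows, each an object with "claw": the closure, from -1 (fully open) to 1 (shut); "linear": the shift along the world's x, y, z scaled (see below), a list of three; "roll": the turn about the world's z scaled (see below). A call has 1 to 12 rows; each row is the pose to reach, as a shift and turn from the pose commanded when the call began, turning the shorter way round; what a row does not reach only later rows make up. The controller multiplies each number of a shift by 250 mm and each number of a turn by pi rad. A row lasts 1/10 s, in which the tool goes at most 50 mm and 8.59 degrees, less where a joint would pass 70% of its speed; a pose out of reach is approached as far as the arm can. A call with a number of a shift or a turn outside -1 to 1 is refused whole. A call with a gripper value outside its range is refused whole. The fingers move at their own pace and stop on an object; the grip force is fixed at half the most. Time passes only in rows, so rows that repeat a pose let the fingers close. It gives the time, the measured TCP pose, the force, the opening and the grip force at its end, in the units of the state.
- sensors.sense(): the state, without advancing time (a new reading comes with each control period).
- cams.read_camera(name): name is "scene" or "top" or "wrist"; returns the picture (420x560x3 uint8, red, green, blue); there is no depth.
- cams.camera_params(name): a dict with "fx", "fy", "cx", "cy" (pixels), "position" and "rotation" of the camera in the world. Camera axes: x right, y up, looking along -z (the intrinsics and any distortion apply to the point x, -y, -z); pixel columns grow to the right and rows downward; lengths in m; the calibration is good to about 2 mm. A picture is of the moment at which its call begins: read the wrist's pose just before it. camera_params takes no time and is no camera call; for the wrist camera it gives the pose at the moment of the call.
- finish_job(): hands the job in; it is judged then, once.
The state is a dict: "time_s": time; "q": joint angles; "dq": joint speeds; "effort": joint torques, N m; "eef_pos": TCP position; "tool_rot": TCP orientation; "wrist_force": force on the tool from outside, world axes, zero at the start; "moment": the same for the moment, N m; "width": finger opening in m; "gripper_force": force on a finger pad.
Only numpy, scipy, OpenCV 4.12 (cv2) and the standard library are available. Lean on these libraries where they do the work, as an engineer would, in place of code of your own. Each camera call takes 0.05 s, during which the arm holds its last target. There are 200 camera calls.

## Working session

There is one attempt and no reset: what is moved stays moved. The work goes in short steps, Python scripts to look and compute and a tool call to move; the robot and the scene stay as the last step left them, time stands still between calls to the robot, and variables do not carry over. Pictures are saved under pics/ and viewed, at most 14 in all, crops included, and the job is handed in when it is done.

Besides the shell and the picture viewer there is one more tool, called after "Emit:" by a JSON object that holds its "api" and its "payload". servo_tool: Moves the arm, as the interface text tells. Shifts and turns lie within -1 to 1; 1 stands for 250 mm of shift or pi rad of turn. Its arguments: {"type":"object","properties":{"motion":{"type":"array","items":{"type":"object","properties":{"claw":{"type":"number"},"linear":{"type":"array","items":{"type":"number","minimum":-1,"maximum":1}},"roll":{"type":"number","minimum":-1,"maximum":1}}}}},"required":["motion"]}

```bash
mkdir -p pics; ls; cat > h.py <<'E'
import numpy as np, cv2
from plant import sensors, cams, finish_job
def P(n):
    p=cams.camera_params(n); return p
def ray(p,u,v):
    R=np.array(p['rotation']); 
    d=np.array([(u-p['cx'])/p['fx'],-(v-p['cy'])/p['fy'],-1.0])
    return np.array(p['position']),R@d
def onplane(p,u,v,z):
    o,d=ray(p,u,v); return o+d*(z-o[2])/d[2]
def proj(p,X):
    c=np.array(p['rotation']).T@(np.array(X)-np.array(p['position']))
    return p['cx']+p['fx']*c[0]/-c[2], p['cy']+p['fy']*c[1]/c[2]
def shot(n,name):
    im=cams.read_camera(n); cv2.imwrite('pics/'+name,im[:,:,::-1]); return im
E
python3 - <<'E'
from h import *
print(sensors.sense())
for n in("scene","top","wrist"):
    print(n,P(n)); shot(n,n+'0.png')
E
```

```text
pics
{'time_s': 0.0, 'q': array([-8.63308656e+01,  1.48591973e+01,  8.80122616e+01, -7.28263383e-04,
        7.72351838e+01, -1.16183021e+01]), 'dq': array([-0.03553147, -0.03918188,  0.07389387, -0.05644633,  0.03944956,
       -0.05095525]), 'effort': array([-1.60043099e-03, -4.46033370e+01, -2.90578651e+01, -3.62622250e-04,
        1.17322782e-02, -2.64860279e-05]), 'eef_pos': array([ 0.14500869, -0.52997892,  0.23046699]), 'tool_rot': array([-1.79895399e+02, -2.07814252e-02,  1.52875790e+01]), 'wrist_force': array([ 0.28441688, -0.16517696,  0.03534391]), 'moment': array([ 0.06224784,  0.00713476, -0.01141669]), 'gripper_force': 0.0, 'width': 0.085193964222577}
scene {'fx': 511.90422385449375, 'fy': 511.90422385449375, 'cx': 289.45902986848256, 'cy': 208.34165925527398, 'position': array([1.00535609, 0.87113812, 0.88012276]), 'rotation': array([ 48.89713976,   0.36968024, 150.42613908])}
top {'fx': 396.08849589672496, 'fy': 396.08849589672496, 'cx': 277.87275688918135, 'cy': 209.78635641848263, 'position': array([0.44156511, 0.023336  , 1.06492286]), 'rotation': array([  6.23727062,   1.42765954, -88.79726504])}
wrist {'fx': 358.8636718165697, 'fy': 358.8636718165697, 'cx': 275.4998320547245, 'cy': 205.91863740204403, 'position': array([ 0.21440516, -0.51190062,  0.37232902]), 'rotation': array([-1.64007012e+01,  6.86172076e-02, -7.47239366e+01])}
```

```bash
python3 - <<'E'
s=open('h.py').read()
s=s.replace("p=cams.camera_params(n); return p","p=cams.camera_params(n); p['rotation']=Rotation.from_euler('xyz',p['rotation'],degrees=True).as_matrix(); return p").replace("import numpy as np, cv2","import numpy as np, cv2\nfrom scipy.spatial.transform import Rotation")
open('h.py','w').write(s)
E
```

```text
(no output)
```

View pics/top0.png

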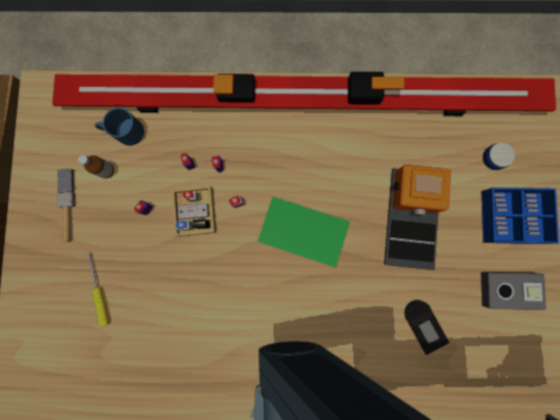

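View pics/scene0.png

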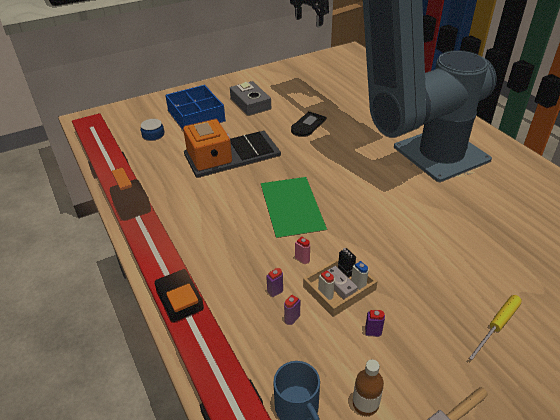

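```bash
python3 - <<'E'
from h import *
p=P('top')
for n,u,v,z in(("caddy",194,211,.028),("mat",304,232,.003),("pad",412,242,.02),("base",280,400,0)): print(n,onplane(p,u,v,z).round(3))
a=cv2.imread('pics/top0.png')[175:250,160:255]; b=cv2.imread('pics/scene0.png')[225:345,255:395]
a=cv2.resize(a,(570,450),interpolation=3); cv2.imwrite('pics/c1.png',a)
b=cv2.resize(b,(700,600),interpolation=3); cv2.imwrite('pics/c2.png',b)
w=P('wrist');T=Rotation.from_euler('xyz',sensors.sense()['tool_rot'],degrees=True).as_matrix()
print(T.T@(w['position']-sensors.sense()['eef_pos'])); print((T.T@w['rotation']).round(2))
E
```

```text
caddy [0.547 0.274 0.028]
mat [ 0.499 -0.019  0.003]
pad [ 0.477 -0.3    0.02 ]
base [0.066 0.037 0.   ]
[ 0.07180079  0.00054329 -0.14170613]
[[-0.    0.96  0.28]
 [ 1.    0.   -0.  ]
 [-0.    0.28 -0.96]]
```

View pics/c2.png

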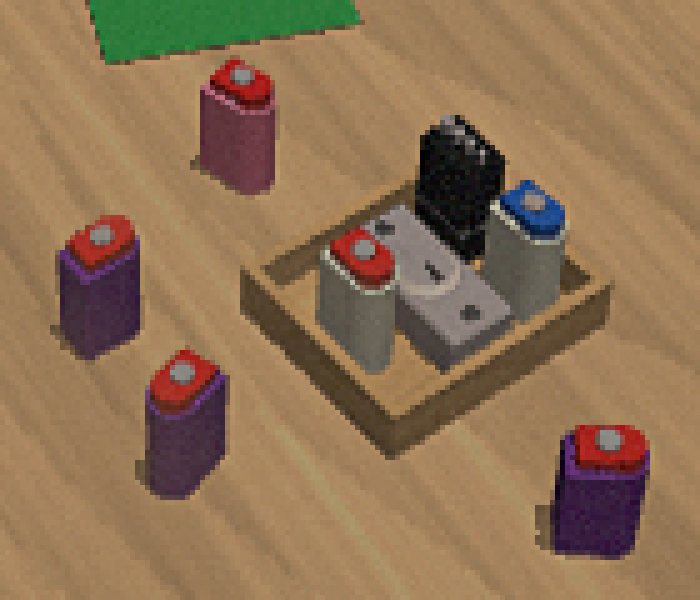

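The scene crop shows the white red-capped wing in the caddy at (358,300), the blue one at (530,250) and the case at (460,190). The pink one at (240,120) and the purple ones at (100,280), (185,420) and (600,490) stand outside the caddy and are lookalikes, not meant. The crop confirms the listed three.

Next I look with the wrist camera, at the tester first because it is on the way.

Emit:
{"api": "servo_tool", "payload": {"motion": [{"linear": [1,0.6,0],"roll": 0.415,"claw": -1},{"linear": [1,0.6,0],"roll": 0.415,"claw": -1},{"linear": [1,0.6,0],"roll": 0.415,"claw": -1},{"linear": [1,0.6,0],"roll": 0.415,"claw": -1},{"linear": [1,0.6,0],"roll": 0.415,"claw": -1},{"linear": [1,0.6,0],"roll": 0.415,"claw": -1},{"linear": [1,0.6,0],"roll": 0.415,"claw": -1},{"linear": [1,0.6,0],"roll": 0.415,"claw": -1},{"linear": [1,0.6,0],"roll": 0.415,"claw": -1},{"linear": [1,0.6,0],"roll": 0.415,"claw": -1}]}}

```text
time_s: 1.15
eef_pos: [0.3951, -0.3802, 0.2309]
tool_rot: [-180.0, -0.0, 90.1]
wrist_force: [0.5, -0.3, -0.1]
width: 0.0853
gripper_force: 0.0
```

Emit:
{"api": "servo_tool", "payload": {"motion": [{"linear": [0.33,0.5,-0.12],"roll": 0,"claw": -1},{"linear": [0.33,0.5,-0.12],"roll": 0,"claw": -1},{"linear": [0.33,0.5,-0.12],"roll": 0,"claw": -1},{"linear": [0.33,0.5,-0.12],"roll": 0,"claw": -1},{"linear": [0.33,0.5,-0.12],"roll": 0,"claw": -1},{"linear": [0.33,0.5,-0.12],"roll": 0,"claw": -1}]}}

```text
time_s: 1.75
eef_pos: [0.4773, -0.2565, 0.2015]
tool_rot: [-180.0, 0.0, 89.9]
wrist_force: [-0.1, -0.2, -1.4]
width: 0.0854
gripper_force: 0.0
```

```bash
cat > g.py <<'E'
from h import *
import pickle,sys
n=sys.argv[1]; s=sensors.sense(); p=P('wrist'); im=shot('wrist',n+'.png'); pickle.dump((p,s),open('pics/'+n+'.pkl','wb')); print(s['eef_pos'],s['tool_rot'],p['position'],s['wrist_force'])
E
python3 g.py wt1
```

```text
[ 0.47725637 -0.25649078  0.20151108] [-1.79995462e+02  4.46458942e-02  8.98924524e+01] [ 0.47767747 -0.18523029  0.34321426] [-0.09246261 -0.20255626 -1.35029802]
```

View pics/wt1.png

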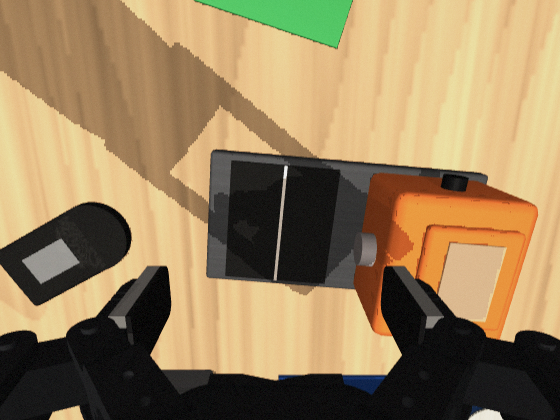

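```bash
cat > line.py <<'E'
from h import *
import pickle,sys
n=sys.argv[1]; u0,u1,v0,v1=map(int,sys.argv[2:6])
p,s=pickle.load(open('pics/%s.pkl'%n,'rb')); im=cv2.imread('pics/%s.png'%n)
g=im.min(2).astype(int); m=np.zeros(g.shape,bool); m[v0:v1,u0:u1]=g[v0:v1,u0:u1]>120
k,l,st,c=cv2.connectedComponentsWithStats(m.astype(np.uint8)); i=1+st[1:,4].argmax(); 
vs,us=np.where(l==i); W=np.array([onplane(p,u,v,.0205)[:2] for u,v in zip(us,vs)])
r=cv2.minAreaRect(W.astype(np.float32)*1000); c=W.mean(0); d=np.linalg.svd(W-c)[2][0]; d*=np.sign(d[1]); t=(W-c)@d
print('area',st[i,4],'rect',r,'mid',c+d*(t.max()+t.min())/2,'len',np.ptp(t),'ang of y axis from world y',np.degrees(np.arctan2(-d[0],d[1])))
# dark pad extent (min grey) for a cross check
mx=cv2.medianBlur(im.max(2),3)
for v in (200,220,240): print(v,mx[v,200:365:1].tolist() if v==220 else '')
E
python3 line.py wt1 262 300 155 292
```

```text
area 332 rect ((481.33917236328125, -299.2735290527344), (115.17707824707031, 3.007702350616455), 84.75580596923828) mid [ 0.48139666 -0.29927741] len 0.11517719754330052 ang of y axis from world y -5.119161299903695
200 
220 [227, 203, 150, 148, 146, 145, 143, 141, 58, 51, 51, 53, 54, 54, 54, 53, 54, 52, 54, 54, 54, 54, 53, 55, 55, 55, 55, 54, 25, 21, 21, 19, 19, 19, 21, 22, 22, 22, 23, 23, 31, 28, 28, 30, 30, 29, 25, 22, 21, 22, 21, 22, 22, 21, 16, 18, 19, 20, 22, 21, 21, 20, 19, 18, 19, 19, 19, 20, 21, 21, 21, 21, 20, 20, 20, 21, 24, 20, 24, 147, 187, 187, 76, 23, 22, 22, 22, 23, 21, 21, 21, 21, 20, 21, 22, 20, 20, 20, 21, 22, 22, 20, 20, 20, 20, 21, 21, 21, 22, 22, 22, 20, 19, 20, 20, 20, 21, 21, 21, 21, 21, 22, 21, 20, 19, 19, 20, 21, 21, 21, 21, 21, 21, 35, 49, 51, 51, 53, 52, 52, 52, 51, 52, 52, 52, 51, 52, 52, 52, 52, 52, 52, 52, 51, 52, 53, 54, 53, 52, 52, 51, 52, 54, 64, 97]
240
```

The picture shows the pad at (226..341, 161..283) with its white line from (286,166) to (276,280). The boss is at (365,248), and the mat is above, at (280,20).

Emit:
{"api": "servo_tool", "payload": {"motion": [{"linear": [0.1,1,0.1],"roll": 0,"claw": -1},{"linear": [0.1,1,0.1],"roll": 0,"claw": -1},{"linear": [0.1,1,0.1],"roll": 0,"claw": -1},{"linear": [0.1,1,0.1],"roll": 0,"claw": -1},{"linear": [0.1,1,0.1],"roll": 0,"claw": -1},{"linear": [0.1,1,0.1],"roll": 0,"claw": -1},{"linear": [0.1,1,0.1],"roll": 0,"claw": -1}]}}

```text
time_s: 2.5
eef_pos: [0.5028, -0.0058, 0.2268]
tool_rot: [179.9, 0.1, 90.0]
wrist_force: [0.4, -0.6, 0.1]
width: 0.0853
gripper_force: 0.0
```

```bash
python3 g.py wm1; python3 - <<'E'
from h import *
import pickle
p,s=pickle.load(open('pics/wm1.pkl','rb')); im=cv2.imread('pics/wm1.png')
h=cv2.cvtColor(im,cv2.COLOR_BGR2HSV); m=cv2.inRange(h,(45,120,40),(75,255,255))
c=max(cv2.findContours(m,0,2)[0],key=cv2.contourArea); print(cv2.boundingRect(c))
W=np.array([onplane(p,*q[0],.003)[:2]*1000 for q in c],np.float32); print(cv2.minAreaRect(W),cv2.boxPoints(cv2.minAreaRect(W)))
E
```

```text
[ 0.50275256 -0.00583767  0.22683268] [1.79940344e+02 5.28558223e-02 9.00311114e+01] [0.5028683  0.06542761 0.36853291] [ 0.38929529 -0.61560224  0.11331932]
(190, 56, 180, 232)
((501.4266052246094, -16.961013793945312), (218.37388610839844, 129.13265991210938), 72.8830337524414) [[ 407.58392  -102.30824 ]
 [ 530.99677  -140.31499 ]
 [ 595.2693     68.386215]
 [ 471.85645   106.39296 ]]
```

Emit:
{"api": "servo_tool", "payload": {"motion": [{"linear": [0.09,1,0],"roll": 0,"claw": -1},{"linear": [0.09,1,0],"roll": 0,"claw": -1},{"linear": [0.09,1,0],"roll": 0,"claw": -1},{"linear": [0.09,1,0],"roll": 0,"claw": -1},{"linear": [0.09,1,0],"roll": 0,"claw": -1},{"linear": [0.09,1,0],"roll": 0,"claw": -1}]}}

```text
time_s: 3.15
eef_pos: [0.5259, 0.2473, 0.2257]
tool_rot: [180.0, -0.1, 90.1]
wrist_force: [-0.6, 0.1, -0.9]
width: 0.0853
gripper_force: 0.0
```

Emit:
{"api": "servo_tool", "payload": {"motion": [{"linear": [0.09,0.24,-0.1],"roll": 0,"claw": -1},{"linear": [0.09,0.24,-0.1],"roll": 0,"claw": -1},{"linear": [0.09,0.24,-0.1],"roll": 0,"claw": -1},{"linear": [0.09,0.24,-0.1],"roll": 0,"claw": -1}]}}

```text
time_s: 3.55
eef_pos: [0.5481, 0.3022, 0.2007]
tool_rot: [-179.9, 0.1, 89.9]
wrist_force: [-0.8, -0.0, -0.1]
width: 0.0857
gripper_force: 0.0
```

```bash
python3 g.py wc1; python3 -c "
import cv2
im=cv2.imread('pics/wc1.png')[60:360,150:430]; cv2.imwrite('pics/wc1c.png',cv2.resize(im,None,fx=2,fy=2,interpolation=3))"
```

```text
[0.54809655 0.30221847 0.20073148] [-1.79924394e+02  8.24093451e-02  8.98840262e+01] [0.54870542 0.37357869 0.3423886 ] [-0.79957796 -0.00859987 -0.14467628]
```

View pics/wc1c.png

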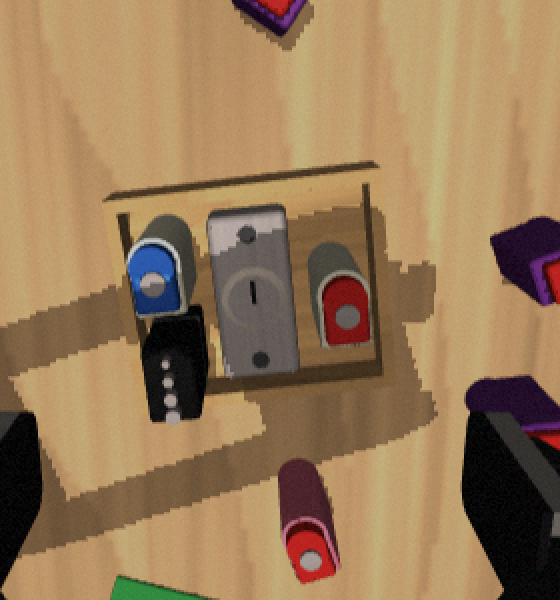

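The crop shows blue at (153,280), the case at (175,370), red at (345,300) and the gauge at (253,290), its length nearly along world y. The wings' rounded ends point up, which is caddy +y.

```bash
cat > m.py <<'E'
from h import *
import pickle,sys
def meas(n,want,box=None):
    p,s=pickle.load(open('pics/%s.pkl'%n,'rb')); im=cv2.imread('pics/%s.png'%n)
    H=cv2.cvtColor(im,cv2.COLOR_BGR2HSV); h,sa,va=[H[...,i].astype(int) for i in range(3)]
    M={'red':((h<8)|(h>174))&(sa>170)&(va>70),'blue':(h>100)&(h<122)&(sa>130)&(va>60),'gauge':(sa<45)&(va>60),'case':(va<42)}
    Z={'red':.070,'blue':.070,'gauge':.030,'case':.066}
    for k in want:
        m=M[k].astype(np.uint8)
        if box and k in box:
            u0,u1,v0,v1=box[k]; q=np.zeros_like(m); q[v0:v1,u0:u1]=m[v0:v1,u0:u1]; m=q
        m=cv2.morphologyEx(m,cv2.MORPH_OPEN,np.ones((3,3)))
        c=max(cv2.findContours(m,0,1)[0],key=cv2.contourArea)
        W=np.array([onplane(p,*q[0],Z[k])[:2]*1000 for q in c],np.float32)
        r=cv2.minAreaRect(W); print(k,cv2.boundingRect(c),'rect',np.round(r[0],1),np.round(r[1],1),round(r[2],1),'bb',W.min(0).round(1),W.max(0).round(1))
if __name__=='__main__':
    meas('wc1',['red','blue','gauge','case'],{'red':(300,345,190,240),'blue':(205,250,170,225),'gauge':(250,302,160,252),'case':(215,260,210,275)})
E
python3 m.py
python3 - <<'E'
from h import *
import pickle
p,s=pickle.load(open('pics/wc1.pkl','rb'))
# caddy rim outer corners (crop px /2 + offset)
for u,v in((105,200),(378,166)): print(onplane(p,u/2+150,v/2+60,.028).round(4))
print(onplane(p,153/2+150,286/2+60,.070),onplane(p,347/2+150,317/2+60,.070))
E
```

```text
red (312, 200, 23, 32) rect [585.6 284.8] [17.3 26.4] 6.4 bb [576.9 271.7] [595.1 297.7]
blue (214, 183, 25, 34) rect [508.9 298.3] [17.7 27. ] 5.5 bb [499.7 284.6] [518.3 311.6]
gauge (254, 164, 45, 84) rect [548.8 280. ] [34.6 77.6] 5.9 bb [528.8 240.8] [568.9 319.4]
case (221, 213, 33, 58) rect [516.4 260.5] [27.  49.4] 4.8 bb [502.8 235.1] [529.4 285.8]
[0.4837 0.3228 0.028 ]
[0.6031 0.3374 0.028 ]
[0.50928147 0.29540399 0.07      ] [0.58634387 0.28238436 0.07      ]
```

Emit:
{"api": "servo_tool", "payload": {"motion": [{"linear": [0.154,-0.094,-0.32],"roll": 0.034,"claw": -0.1},{"linear": [0.154,-0.094,-0.32],"roll": 0.034,"claw": -0.1},{"linear": [0.154,-0.094,-0.32],"roll": 0.034,"claw": -0.1},{"linear": [0.154,-0.094,-0.32],"roll": 0.034,"claw": -0.1},{"linear": [0.154,-0.094,-0.32],"roll": 0.034,"claw": -0.1},{"linear": [0.154,-0.094,-0.32],"roll": 0.034,"claw": -0.1}]}}

```text
time_s: 4.2
eef_pos: [0.5868, 0.2815, 0.124]
tool_rot: [179.8, -0.0, 96.1]
wrist_force: [0.0, -0.4, -0.0]
width: 0.047
gripper_force: 0.0
```

```bash
python3 g.py wr1; python3 - <<'E'
from m import *
meas('wr1',['red','blue','gauge'])
p,s=pickle.load(open('pics/wc1.pkl','rb'))
for u,v in((167,365),(169,384),(171,402),(173,419)): print(onplane(p,u/2+150,v/2+60,.072).round(4))
E
```

```text
[0.5867509  0.28149543 0.1239981 ] [ 1.79774501e+02 -4.71350454e-02  9.61188577e+01] [0.57884692 0.35205112 0.26578768] [ 0.01362775 -0.40823195 -0.03971794]
red (411, 195, 51, 37) rect [677.7 300.8] [27.9 19.1] 21.0 bb [662.2 288.5] [691.9 311.4]
blue (125, 162, 35, 48) rect [510.  298.4] [17.6 27.3] 9.5 bb [500.8 284.5] [519.8 312.4]
gauge (192, 148, 55, 114) rect [549.6 278.5] [35.  80.7] 5.9 bb [528.7 237.2] [569.9 320.3]
[0.5139 0.2627 0.072 ]
[0.5144 0.2543 0.072 ]
[0.5149 0.2463 0.072 ]
[0.5155 0.2386 0.072 ]
```

View pics/wr1.png

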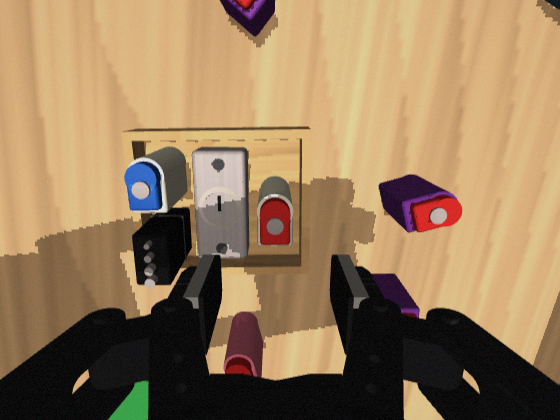

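The picture shows the white red-capped wing between the finger lines at (275,222), and the fingers' inner edges at (221,256) and (331,256). The lookalikes are purple at (420,205) and pink at (240,345).

```bash
python3 - <<'E'
from m import *
meas('wr1',['red'],{'red':(250,300,180,255)})
p,s=pickle.load(open('pics/wr1.pkl','rb'))
print(onplane(p,275,227,.07))
E
```

```text
red (260, 198, 30, 47) rect [585.9 285.7] [16.9 27.9] 6.7 bb [577.1 271. ] [595.8 299.8]
[0.58663928 0.28230404 0.07      ]
```

Emit:
{"api": "servo_tool", "payload": {"motion": [{"linear": [0,0,-0.2],"roll": 0,"claw": -0.1},{"linear": [0,0,-0.3],"roll": 0,"claw": -0.1},{"linear": [0,0,-0.33],"roll": 0,"claw": -0.1},{"linear": [0,0,-0.33],"roll": 0,"claw": -0.1},{"linear": [0,0,-0.33],"roll": 0,"claw": -0.1},{"linear": [0,0,-0.33],"roll": 0,"claw": -0.1},{"linear": [0,0,-0.33],"roll": 0,"claw": 0.2},{"linear": [0,0,-0.33],"roll": 0,"claw": 0.4},{"linear": [0,0,-0.33],"roll": 0,"claw": 0.6},{"linear": [0,0,-0.33],"roll": 0,"claw": 0.8},{"linear": [0,0,-0.33],"roll": 0,"claw": 1},{"linear": [0,0,-0.33],"roll": 0,"claw": 1}]}}

```text
time_s: 5.45
eef_pos: [0.5868, 0.2811, 0.0399]
tool_rot: [179.9, -0.0, 96.1]
wrist_force: [-0.3, -0.2, 6.1]
width: 0.0206
gripper_force: 59.8
```

Emit:
{"api": "servo_tool", "payload": {"motion": [{"linear": [0,0,0],"roll": 0,"claw": 1},{"linear": [0,0,0],"roll": 0,"claw": 1}]}}

```text
time_s: 5.65
eef_pos: [0.5868, 0.2811, 0.0399]
tool_rot: [179.9, -0.0, 96.1]
wrist_force: [-0.8, 0.1, 6.3]
width: 0.0207
gripper_force: 59.8
```

```bash
python3 g.py wr2; python3 -c "
from m import *
meas('wr2',['red'],{'red':(220,330,180,300)})"
```

```text
[0.58677885 0.28114008 0.03990149] [ 1.79891904e+02 -1.85757377e-02  9.61045264e+01] [0.57917269 0.35182272 0.18167085] [-0.82699082  0.09543136  6.34879536]
red (251, 256, 50, 44) rect [585.5 293.5] [17.1 16.4] 6.1 bb [577.2 284.4] [594.6 301.9]
```

Emit:
{"api": "servo_tool", "payload": {"motion": [{"linear": [0,0,0.1],"roll": 0,"claw": 1},{"linear": [0,0,0.25],"roll": 0,"claw": 1},{"linear": [0,0,0.36],"roll": 0,"claw": 1},{"linear": [0,0,0.36],"roll": 0,"claw": 1},{"linear": [-0.2,-1,0.36],"roll": 0,"claw": 1},{"linear": [-0.2,-1,0.36],"roll": 0,"claw": 1},{"linear": [-0.2,-1,0.36],"roll": 0,"claw": 1},{"linear": [-0.2,-1,0.36],"roll": 0,"claw": 1},{"linear": [-0.2,-1,0.36],"roll": 0,"claw": 1},{"linear": [-0.2,-1,0.36],"roll": 0,"claw": 1},{"linear": [-0.2,-1,0.36],"roll": 0,"claw": 1}]}}

```text
time_s: 6.8
eef_pos: [0.5353, 0.0296, 0.128]
tool_rot: [-179.9, -0.0, 95.9]
wrist_force: [0.2, 0.6, 0.1]
width: 0.0207
gripper_force: 59.1
```

Emit:
{"api": "servo_tool", "payload": {"motion": [{"linear": [-0.216,-0.452,0],"roll": 0,"claw": 1},{"linear": [-0.216,-0.452,0],"roll": 0,"claw": 1},{"linear": [-0.216,-0.452,0],"roll": 0,"claw": 1},{"linear": [-0.216,-0.452,0],"roll": 0,"claw": 1},{"linear": [-0.216,-0.452,-0.15],"roll": 0,"claw": 1},{"linear": [-0.216,-0.452,-0.28],"roll": 0,"claw": 1},{"linear": [-0.216,-0.452,-0.34],"roll": 0,"claw": 1},{"linear": [-0.216,-0.452,-0.36],"roll": 0,"claw": 1},{"linear": [-0.216,-0.452,-0.366],"roll": 0,"claw": 1},{"linear": [-0.216,-0.452,-0.37],"roll": 0,"claw": 1},{"linear": [-0.216,-0.452,-0.37],"roll": 0,"claw": 1}]}}

```text
time_s: 7.9
eef_pos: [0.483, -0.0813, 0.037]
tool_rot: [179.9, 0.0, 96.2]
wrist_force: [0.3, 0.1, -0.2]
width: 0.0205
gripper_force: 59.2
```

Emit:
{"api": "servo_tool", "payload": {"motion": [{"linear": [0,0,-0.002],"roll": 0,"claw": 1},{"linear": [0,0,-0.004],"roll": 0,"claw": 1},{"linear": [0,0,-0.004],"roll": 0,"claw": 1}]}}

```text
time_s: 8.2
eef_pos: [0.4831, -0.0816, 0.0369]
tool_rot: [179.9, 0.0, 96.1]
wrist_force: [-1.8, 3.9, 11.1]
width: 0.0208
gripper_force: 60.8
```

Emit:
{"api": "servo_tool", "payload": {"motion": [{"linear": [0,0,0.004],"roll": 0,"claw": 0.5},{"linear": [0,0,0.004],"roll": 0,"claw": 0.3},{"linear": [0,0,0.004],"roll": 0,"claw": 0.1},{"linear": [0,0,0.004],"roll": 0,"claw": -0.1},{"linear": [0,0,0.1],"roll": 0,"claw": -0.1},{"linear": [0,0,0.3],"roll": 0,"claw": -0.1},{"linear": [0.04,1,0.36],"roll": 0,"claw": -0.1},{"linear": [0.04,1,0.36],"roll": 0,"claw": -0.1},{"linear": [0.04,1,0.36],"roll": 0,"claw": -0.1},{"linear": [0.04,1,0.36],"roll": 0,"claw": -0.1},{"linear": [0.04,1,0.36],"roll": 0,"claw": -0.1},{"linear": [0.04,1,0.36],"roll": 0,"claw": -0.1}]}}

```text
time_s: 9.4
eef_pos: [0.4917, 0.1735, 0.1257]
tool_rot: [179.9, -0.1, 96.5]
wrist_force: [-0.1, 0.2, -0.5]
width: 0.0468
gripper_force: 0.0
```

Emit:
{"api": "servo_tool", "payload": {"motion": [{"linear": [0.064,0.5,0],"roll": 0,"claw": -0.1},{"linear": [0.064,0.5,0],"roll": 0,"claw": -0.1},{"linear": [0.064,0.5,0],"roll": 0,"claw": -0.1},{"linear": [0.064,0.5,0],"roll": 0,"claw": -0.1},{"linear": [0.064,0.5,0],"roll": 0,"claw": -0.1}]}}

```text
time_s: 9.9
eef_pos: [0.5078, 0.2924, 0.1247]
tool_rot: [-179.9, 0.1, 96.2]
wrist_force: [-0.0, -0.9, -0.8]
width: 0.0471
gripper_force: 0.0
```

```bash
python3 g.py wb1;python3 -c "
from m import *
meas('wb1',['blue','gauge'],{'blue':(230,330,160,270)})"
```

```text
[0.50775206 0.29243946 0.12467615] [-1.79933407e+02  5.13650192e-02  9.61688743e+01] [0.50049377 0.3633042  0.26635029] [-0.04551045 -0.86796347 -0.78031124]
blue (263, 194, 30, 46) rect [508.1 299.1] [16.8 27.4] 6.9 bb [499.2 284.8] [518.  312.7]
gauge (305, 174, 55, 107) rect [548.  280.9] [34.9 78.8] 5.9 bb [526.9 240.2] [567.4 320.9]
```

View pics/wb1.png

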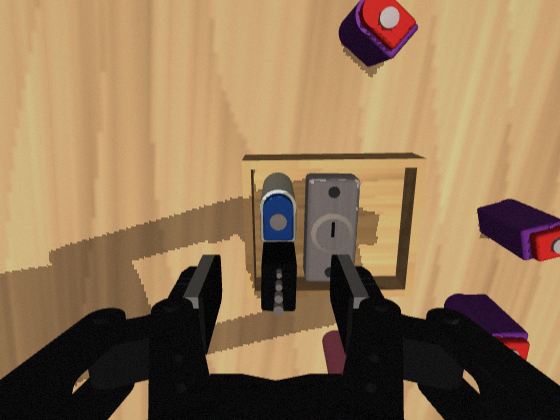

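Blue is at (278,217), and its axis lies about 1 mm to the +x side of the tool. The gauge is untouched.

Emit:
{"api": "servo_tool", "payload": {"motion": [{"linear": [0.004,0.006,-0.1],"roll": 0,"claw": -0.1},{"linear": [0.004,0.006,-0.25],"roll": 0,"claw": -0.1},{"linear": [0.004,0.006,-0.335],"roll": 0,"claw": -0.1},{"linear": [0.004,0.006,-0.335],"roll": 0,"claw": -0.1},{"linear": [0.004,0.006,-0.335],"roll": 0,"claw": -0.1},{"linear": [0.004,0.006,-0.335],"roll": 0,"claw": 0.2},{"linear": [0.004,0.006,-0.335],"roll": 0,"claw": 0.4},{"linear": [0.004,0.006,-0.335],"roll": 0,"claw": 0.6},{"linear": [0.004,0.006,-0.335],"roll": 0,"claw": 0.8},{"linear": [0.004,0.006,-0.335],"roll": 0,"claw": 1},{"linear": [0.004,0.006,-0.335],"roll": 0,"claw": 1},{"linear": [0.004,0.006,-0.335],"roll": 0,"claw": 1}]}}

```text
time_s: 11.15
eef_pos: [0.5101, 0.2946, 0.0433]
tool_rot: [179.8, -0.0, 96.1]
wrist_force: [-1.1, -0.8, 7.2]
width: 0.0206
gripper_force: 58.8
```

Emit:
{"api": "servo_tool", "payload": {"motion": [{"linear": [0,0,0.1],"roll": 0,"claw": 1},{"linear": [0,0,0.25],"roll": 0,"claw": 1},{"linear": [0,0,0.36],"roll": 0,"claw": 1},{"linear": [0,0,0.36],"roll": 0,"claw": 1},{"linear": [-0.03,-1,0.36],"roll": 0,"claw": 1},{"linear": [-0.03,-1,0.36],"roll": 0,"claw": 1},{"linear": [-0.03,-1,0.36],"roll": 0,"claw": 1},{"linear": [-0.03,-1,0.36],"roll": 0,"claw": 1},{"linear": [-0.03,-1,0.36],"roll": 0,"claw": 1},{"linear": [-0.03,-1,0.36],"roll": 0,"claw": 1},{"linear": [-0.03,-1,0.36],"roll": 0,"claw": 1}]}}

```text
time_s: 12.25
eef_pos: [0.5011, 0.0433, 0.131]
tool_rot: [-179.9, -0.0, 95.9]
wrist_force: [-0.4, 1.0, -1.6]
width: 0.0207
gripper_force: 59.1
```

Emit:
{"api": "servo_tool", "payload": {"motion": [{"linear": [-0.006,-0.264,0],"roll": 0,"claw": 1},{"linear": [-0.006,-0.264,0],"roll": 0,"claw": 1},{"linear": [-0.006,-0.264,-0.1],"roll": 0,"claw": 1},{"linear": [-0.006,-0.264,-0.25],"roll": 0,"claw": 1},{"linear": [-0.006,-0.264,-0.33],"roll": 0,"claw": 1},{"linear": [-0.006,-0.264,-0.36],"roll": 0,"claw": 1},{"linear": [-0.006,-0.264,-0.368],"roll": 0,"claw": 1},{"linear": [-0.006,-0.264,-0.371],"roll": 0,"claw": 1},{"linear": [-0.006,-0.264,-0.373],"roll": 0,"claw": 1},{"linear": [-0.006,-0.264,-0.374],"roll": 0,"claw": 1},{"linear": [-0.006,-0.264,-0.374],"roll": 0,"claw": 1}]}}

```text
time_s: 13.35
eef_pos: [0.4981, -0.0194, 0.0402]
tool_rot: [-179.8, -0.1, 96.3]
wrist_force: [-11.9, 2.6, 23.8]
width: 0.0205
gripper_force: 62.6
```

Emit:
{"api": "servo_tool", "payload": {"motion": [{"linear": [0,0,0.002],"roll": 0,"claw": 1},{"linear": [0,0,0.003],"roll": 0,"claw": 1},{"linear": [0,0,0.003],"roll": 0,"claw": 1}]}}

```text
time_s: 13.65
eef_pos: [0.4993, -0.0197, 0.0403]
tool_rot: [-179.9, -0.0, 96.2]
wrist_force: [-6.1, 2.1, 12.5]
width: 0.0207
gripper_force: 61.1
```

```bash
python3 g.py wb2; python3 -c "
from h import *
for i in range(4): cams.read_camera('wrist'); s=sensors.sense(); print(s['eef_pos'],s['wrist_force'],s['dq'].round(2))"
```

```text
[ 0.49927823 -0.01966503  0.04029767] [-1.79931809e+02 -4.30348863e-02  9.62389615e+01] [0.49195598 0.05098276 0.18208594] [-6.05941015  2.13646744 12.46084007]
[ 0.49927525 -0.01964992  0.04027341] [-5.35466608  1.92479485 12.72592879] [ 0.06 -0.02  0.07  0.11 -0.05 -0.05]
[ 0.49928235 -0.0196701   0.04026958] [-7.27435818  1.25437979 12.65997429] [ 0.02  0.04  0.06 -0.05  0.04  0.09]
[ 0.49926586 -0.01966614  0.040261  ] [-6.11410908  0.89163323 12.10992415] [ 0.01  0.02 -0.02 -0.01 -0.02 -0.07]
[ 0.49928823 -0.01964698  0.0402821 ] [-6.90652805  1.67817012 12.64813278] [-0.05  0.02 -0.14  0.08  0.01  0.02]
```

View pics/wb2.png

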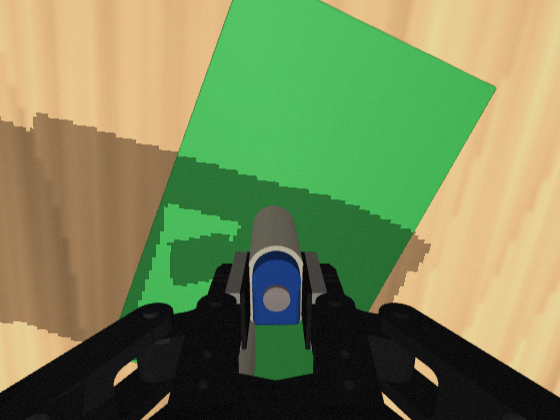

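Blue stands on the green mat at (277,285), held upright.

Emit:
{"api": "servo_tool", "payload": {"motion": [{"linear": [0,0,0.002],"roll": 0,"claw": 0.5},{"linear": [0,0,0.004],"roll": 0,"claw": 0.3},{"linear": [0,0,0.004],"roll": 0,"claw": 0.1},{"linear": [0,0,0.004],"roll": 0,"claw": -0.1},{"linear": [0,0,0.1],"roll": 0,"claw": -0.1},{"linear": [0,0,0.3],"roll": 0,"claw": -0.1},{"linear": [0.04,1,0.35],"roll": 0,"claw": -0.1},{"linear": [0.04,1,0.35],"roll": 0,"claw": -0.1},{"linear": [0.04,1,0.35],"roll": 0,"claw": -0.1},{"linear": [0.04,1,0.35],"roll": 0,"claw": -0.1},{"linear": [0.04,1,0.35],"roll": 0,"claw": -0.1},{"linear": [0.04,1,0.35],"roll": 0,"claw": -0.1}]}}

```text
time_s: 15.1
eef_pos: [0.5098, 0.2343, 0.1267]
tool_rot: [179.9, -0.1, 96.4]
wrist_force: [0.6, -0.2, 0.2]
width: 0.047
gripper_force: 0.0
```

Emit:
{"api": "servo_tool", "payload": {"motion": [{"linear": [0.02,0.09,0],"roll": 0,"claw": -0.1},{"linear": [0.02,0.09,0],"roll": 0,"claw": -0.1},{"linear": [0.02,0.09,0],"roll": 0,"claw": -0.1},{"linear": [0.02,0.09,0],"roll": 0,"claw": -0.1},{"linear": [0.02,0.09,0],"roll": 0,"claw": -0.1},{"linear": [0.02,0.09,0],"roll": 0,"claw": -0.1}]}}

```text
time_s: 15.7
eef_pos: [0.5151, 0.2501, 0.1264]
tool_rot: [-180.0, 0.0, 96.0]
wrist_force: [0.2, -0.4, -0.2]
width: 0.0472
gripper_force: 0.0
```

```bash
python3 g.py wk1;python3 - <<'E'
from m import *
p,s=pickle.load(open('pics/wk1.pkl','rb')); im=cv2.imread('pics/wk1.png')
u,v=proj(p,[.514,.2515,.07]); print(u,v)
c=im[int(v)-60:int(v)+60,int(u)-70:int(u)+70]; cv2.imwrite('pics/wk1c.png',cv2.resize(c,None,fx=5,fy=5,interpolation=3)); print(int(u)-70,int(v)-60)
meas('wk1',['gauge'])
E
```

```text
[0.5151261  0.25005967 0.12636664] [-1.79995684e+02  5.21627604e-03  9.60345166e+01] [0.5078637  0.32082866 0.26810712] [ 0.16103468 -0.43949532 -0.16222641]
273.7783422357372 224.3762823271473
203 164
gauge (302, 113, 57, 113) rect [548.2 278.9] [35.1 76.2] 5.9 bb [527.5 240. ] [568.9 317.9]
```

View pics/wk1c.png

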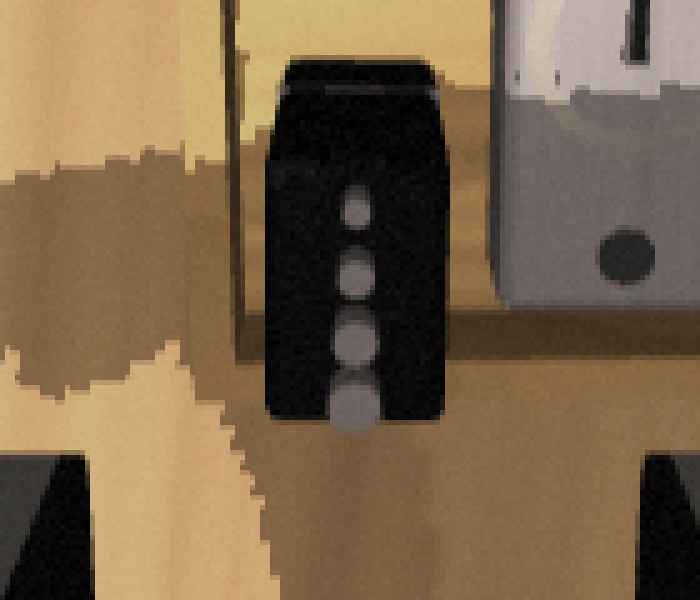

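```bash
python3 - <<'E'
from m import *
p,s=pickle.load(open('pics/wk1.pkl','rb'))
for u,v in((256,247),(292,247),(257,198),(291.5,198),(274,247)): print(onplane(p,u,v,.066))
E
```

```text
[0.50488924 0.23449046 0.066     ]
[0.52664095 0.23679446 0.066     ]
[0.50270306 0.26526865 0.066     ]
[0.52271583 0.26738581 0.066     ]
[0.5157656  0.23564251 0.066     ]
```

The case is in the crop at (355,290), centred 1 mm to the -x side of the tool.

Emit:
{"api": "servo_tool", "payload": {"motion": [{"linear": [-0.003,0,-0.1],"roll": 0,"claw": -0.1},{"linear": [-0.003,0,-0.25],"roll": 0,"claw": -0.1},{"linear": [-0.003,0,-0.335],"roll": 0,"claw": -0.1},{"linear": [-0.003,0,-0.335],"roll": 0,"claw": -0.1},{"linear": [-0.003,0,-0.335],"roll": 0,"claw": -0.1},{"linear": [-0.003,0,-0.335],"roll": 0,"claw": 0.2},{"linear": [-0.003,0,-0.335],"roll": 0,"claw": 0.4},{"linear": [-0.003,0,-0.335],"roll": 0,"claw": 0.6},{"linear": [-0.003,0,-0.335],"roll": 0,"claw": 0.8},{"linear": [-0.003,0,-0.335],"roll": 0,"claw": 1},{"linear": [-0.003,0,-0.335],"roll": 0,"claw": 1},{"linear": [-0.003,0,-0.335],"roll": 0,"claw": 1}]}}

```text
time_s: 16.95
eef_pos: [0.5153, 0.2513, 0.0442]
tool_rot: [179.8, -0.0, 96.1]
wrist_force: [-0.9, 0.3, 6.8]
width: 0.0209
gripper_force: 59.3
```

Emit:
{"api": "servo_tool", "payload": {"motion": [{"linear": [0,0,0.1],"roll": 0,"claw": 1},{"linear": [0,0,0.25],"roll": 0,"claw": 1},{"linear": [0,0,0.32],"roll": 0,"claw": 1},{"linear": [0.02,-0.4,0.32],"roll": 0,"claw": 1},{"linear": [0.02,-0.836,0.32],"roll": 0,"claw": 1},{"linear": [0.02,-0.836,0.32],"roll": 0,"claw": 1},{"linear": [0.02,-0.836,0.32],"roll": 0,"claw": 1},{"linear": [0.02,-0.836,0.32],"roll": 0,"claw": 1},{"linear": [0.02,-0.836,0.32],"roll": 0,"claw": 1},{"linear": [0.02,-0.836,0.32],"roll": 0,"claw": 1}]}}

```text
time_s: 17.95
eef_pos: [0.5192, 0.0427, 0.1227]
tool_rot: [180.0, -0.0, 96.1]
wrist_force: [1.0, 0.2, -0.9]
width: 0.0208
gripper_force: 58.9
```

Emit:
{"api": "servo_tool", "payload": {"motion": [{"linear": [0,0,-0.1],"roll": 0,"claw": 1},{"linear": [0,0,-0.25],"roll": 0,"claw": 1},{"linear": [0,0,-0.3],"roll": 0,"claw": 1},{"linear": [0,0,-0.32],"roll": 0,"claw": 1},{"linear": [0,0,-0.328],"roll": 0,"claw": 1},{"linear": [0,0,-0.33],"roll": 0,"claw": 1},{"linear": [0,0,-0.33],"roll": 0,"claw": 1}]}}

```text
time_s: 18.65
eef_pos: [0.5203, 0.0425, 0.0412]
tool_rot: [179.9, 0.0, 96.2]
wrist_force: [-0.7, 1.4, 2.7]
width: 0.021
gripper_force: 59.4
```

Emit:
{"api": "servo_tool", "payload": {"motion": [{"linear": [0,0,0.002],"roll": 0,"claw": 0.5},{"linear": [0,0,0.002],"roll": 0,"claw": 0.3},{"linear": [0,0,0.002],"roll": 0,"claw": 0.1},{"linear": [0,0,0.002],"roll": 0,"claw": -0.1},{"linear": [0,0,0.1],"roll": 0,"claw": -0.2},{"linear": [0,0,0.3],"roll": 0,"claw": -0.3},{"linear": [0.113,0.948,0.36],"roll": 0,"claw": -0.3},{"linear": [0.113,0.948,0.36],"roll": 0,"claw": -0.3},{"linear": [0.113,0.948,0.36],"roll": 0,"claw": -0.3},{"linear": [0.113,0.948,0.36],"roll": 0,"claw": -0.3},{"linear": [0.113,0.948,0.36],"roll": 0,"claw": -0.3},{"linear": [0.113,0.948,0.36],"roll": 0,"claw": -0.3}]}}

```text
time_s: 19.85
eef_pos: [0.5477, 0.2839, 0.1304]
tool_rot: [179.9, -0.1, 96.4]
wrist_force: [0.3, -1.1, -0.1]
width: 0.0556
gripper_force: 0.0
```

Emit:
{"api": "servo_tool", "payload": {"motion": [{"linear": [0,0,0],"roll": 0,"claw": -0.3},{"linear": [0,0,0],"roll": 0,"claw": -0.3},{"linear": [0,0,0],"roll": 0,"claw": -0.3},{"linear": [0,0,0],"roll": 0,"claw": -0.3}]}}

```text
time_s: 20.25
eef_pos: [0.5477, 0.2777, 0.1301]
tool_rot: [-180.0, 0.0, 96.0]
wrist_force: [-1.2, 0.3, 0.5]
width: 0.0556
gripper_force: 0.0
```

```bash
python3 g.py wg1;python3 -c "
from m import *
meas('wg1',['gauge'])
shot('top','top1.png'); shot('scene','scene1.png')
im=cv2.imread('pics/wg1.png'); b=cv2.imread('pics/scene1.png'); cv2.imwrite('pics/mix1.png',np.hstack([im[60:340,130:430],b[130:410,180:440]]))"
```

```text
[0.54770816 0.27765452 0.1301069 ] [-1.79989675e+02  9.77602441e-03  9.60008428e+01] [0.54049861 0.34843847 0.27182798] [-1.17854738  0.28999291  0.53535103]
gauge (252, 147, 52, 107) rect [548.7 280.3] [34.9 77.1] 5.9 bb [528.1 240.3] [569.7 320.1]
```

View pics/mix1.png

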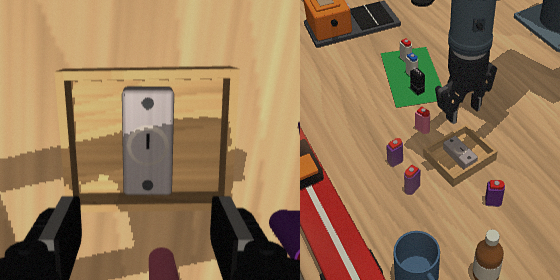

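The left half shows the gauge alone in the caddy: dial at (148,141), screw holes at (148,103) and (148,185). The right half shows all three things upright on the mat, around (410,65).

```bash
python3 - <<'E'
from m import *
p,s=pickle.load(open('pics/wg1.pkl','rb')); im=cv2.imread('pics/wg1.png')
g=im.max(2); m=np.zeros_like(g); m[150:252,258:300]=(g[150:252,258:300]<85)*255
for c in cv2.findContours(m,0,1)[0]:
    if cv2.contourArea(c)>25:
        M=cv2.moments(c); u,v=M['m10']/M['m00'],M['m01']/M['m00']; print(u,v,cv2.contourArea(c),onplane(p,u,v,.030).round(4),onplane(p,u,v,.033).round(4))
E
```

```text
277.1358024691358 244.75720164609052 81.0 [0.5519 0.2485 0.03  ] [0.5518 0.2497 0.033 ]
277.5018315018315 200.75091575091574 45.5 [0.5487 0.2815 0.03  ] [0.5486 0.2823 0.033 ]
277.4944071588367 162.9910514541387 74.5 [0.5459 0.3079 0.03  ] [0.5458 0.3084 0.033 ]
```

Emit:
{"api": "servo_tool", "payload": {"motion": [{"linear": [0.002,0.005,-0.15],"roll": 0,"claw": -0.3},{"linear": [0.002,0.005,-0.3],"roll": 0,"claw": -0.3},{"linear": [0.002,0.005,-0.42],"roll": 0,"claw": -0.3},{"linear": [0.002,0.005,-0.46],"roll": 0,"claw": -0.3},{"linear": [0.002,0.005,-0.48],"roll": 0,"claw": -0.3},{"linear": [0.002,0.005,-0.48],"roll": 0,"claw": -0.3},{"linear": [0.002,0.005,-0.48],"roll": 0,"claw": 0},{"linear": [0.002,0.005,-0.48],"roll": 0,"claw": 0.1},{"linear": [0.002,0.005,-0.48],"roll": 0,"claw": 0.3},{"linear": [0.002,0.005,-0.48],"roll": 0,"claw": 0.6},{"linear": [0.002,0.005,-0.48],"roll": 0,"claw": 1},{"linear": [0.002,0.005,-0.48],"roll": 0,"claw": 1}]}}

```text
time_s: 21.6
eef_pos: [0.5493, 0.2806, 0.0119]
tool_rot: [179.8, -0.0, 96.1]
wrist_force: [-0.7, 0.2, 6.3]
width: 0.0348
gripper_force: 61.6
```

Emit:
{"api": "servo_tool", "payload": {"motion": [{"linear": [0,0,0],"roll": 0,"claw": 1},{"linear": [0,0,0],"roll": 0,"claw": 1}]}}

```text
time_s: 21.8
eef_pos: [0.5493, 0.2806, 0.0119]
tool_rot: [179.8, -0.0, 96.1]
wrist_force: [0.1, 1.0, 6.5]
width: 0.0345
gripper_force: 61.6
```

Emit:
{"api": "servo_tool", "payload": {"motion": [{"linear": [0,0,0.1],"roll": 0,"claw": 1},{"linear": [0,0,0.25],"roll": 0,"claw": 1},{"linear": [0,0,0.45],"roll": 0,"claw": 1},{"linear": [0,-0.1,0.48],"roll": 0,"claw": 1},{"linear": [-0.13,-1,0.48],"roll": 0,"claw": 1},{"linear": [-0.13,-1,0.48],"roll": 0,"claw": 1},{"linear": [-0.13,-1,0.48],"roll": 0,"claw": 1},{"linear": [-0.13,-1,0.48],"roll": 0,"claw": 1},{"linear": [-0.13,-1,0.48],"roll": 0,"claw": 1},{"linear": [-0.13,-1,0.48],"roll": 0,"claw": 1},{"linear": [-0.13,-1,0.48],"roll": 0,"claw": 1}]}}

```text
time_s: 22.9
eef_pos: [0.5154, 0.0298, 0.1302]
tool_rot: [180.0, -0.0, 96.0]
wrist_force: [-0.7, 0.7, -1.5]
width: 0.0347
gripper_force: 60.6
```

Emit:
{"api": "servo_tool", "payload": {"motion": [{"linear": [-0.14,-1,0],"roll": -0.062,"claw": 1},{"linear": [-0.14,-1,0],"roll": -0.062,"claw": 1},{"linear": [-0.14,-1,0],"roll": -0.062,"claw": 1},{"linear": [-0.14,-1,0],"roll": -0.062,"claw": 1},{"linear": [-0.14,-1,0],"roll": -0.062,"claw": 1},{"linear": [-0.14,-1,0],"roll": -0.062,"claw": 1},{"linear": [-0.14,-1,0],"roll": -0.062,"claw": 1},{"linear": [-0.14,-1,0],"roll": -0.062,"claw": 1},{"linear": [-0.14,-1,0],"roll": -0.062,"claw": 1}]}}

```text
time_s: 23.8
eef_pos: [0.4809, -0.2176, 0.13]
tool_rot: [-180.0, -0.0, 85.1]
wrist_force: [0.7, -0.4, -1.9]
width: 0.0345
gripper_force: 60.6
```

```bash
python3 g.py wg2; python3 - <<'E'
from m import *
p,s=pickle.load(open('pics/wg2.pkl','rb')); im=cv2.imread('pics/wg2.png')
z=s['eef_pos'][2]-.0119; print(proj(p,s['eef_pos']))
cv2.imwrite('pics/wg2c.png',cv2.resize(im[150:400,170:390],None,fx=2.4,fy=2.4,interpolation=3))
E
```

```text
[ 0.48087903 -0.21763255  0.12995151] [-1.79975616e+02 -4.27634443e-02  8.50967402e+01] [ 0.48733787 -0.14684631  0.2717411 ] [ 0.68199338 -0.36551877 -1.94071894]
(np.float64(274.9940600013279), np.float64(270.86209481035803))
```

View pics/wg2c.png

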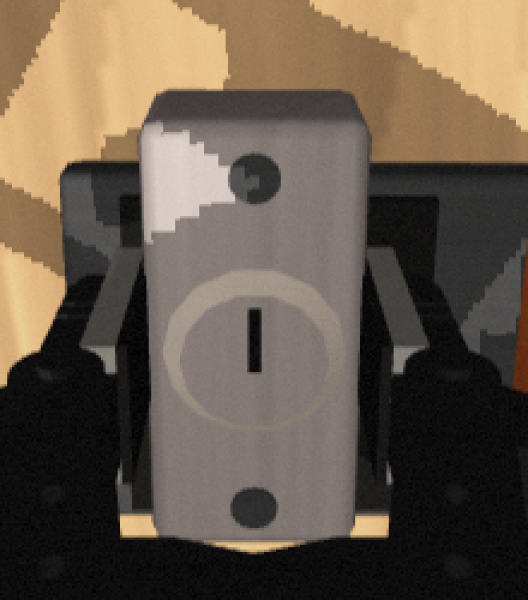

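The crop shows the held gauge, dial up at (254,350), holes at (255,179) and (254,508), top edges at rows 122 and 537.

```bash
python3 - <<'E'
from m import *
p,s=pickle.load(open('pics/wg2.pkl','rb')); e=s['eef_pos']; T=Rotation.from_euler('xyz',s['tool_rot'],degrees=True).as_matrix()
for n,x,y,dz in(("h1",255,179,.0181),("h2",254,508,.0181),("e+",255,122,.0181),("e-",254,537,.0181),("dialtop c",255,363,.0211),("dial base c",254,350,.0185)):
    X=onplane(p,x/2.4+170,y/2.4+150,e[2]+dz); print(n,(T.T@(X-e)*1000).round(2))
E
```

```text
h1 [ 27.67   0.51 -18.08]
h2 [-32.06   0.36 -18.12]
e+ [ 36.66   0.51 -18.07]
e- [-38.07   0.37 -18.13]
dialtop c [ -2.12   0.52 -21.1 ]
dial base c [ -1.34   0.36 -18.5 ]
```

Emit:
{"api": "servo_tool", "payload": {"motion": [{"linear": [0,-0.15,0],"roll": 0,"claw": 1},{"linear": [0,-0.321,0],"roll": 0,"claw": 1},{"linear": [0,-0.321,0],"roll": 0,"claw": 1},{"linear": [0,-0.321,-0.1],"roll": 0,"claw": 1},{"linear": [0,-0.321,-0.25],"roll": 0,"claw": 1},{"linear": [0,-0.321,-0.34],"roll": 0,"claw": 1},{"linear": [0,-0.321,-0.38],"roll": 0,"claw": 1},{"linear": [0,-0.321,-0.38],"roll": 0,"claw": 1},{"linear": [0,-0.321,-0.38],"roll": 0,"claw": 1},{"linear": [0,-0.321,-0.38],"roll": 0,"claw": 1}]}}

```text
time_s: 24.85
eef_pos: [0.4816, -0.3006, 0.0367]
tool_rot: [179.9, 0.1, 85.0]
wrist_force: [-0.6, 0.4, -2.3]
width: 0.0347
gripper_force: 60.6
```

Emit:
{"api": "servo_tool", "payload": {"motion": [{"linear": [-0.002,0.011,0],"roll": 0,"claw": 1},{"linear": [-0.002,0.011,-0.02],"roll": 0,"claw": 1},{"linear": [-0.002,0.011,-0.034],"roll": 0,"claw": 1},{"linear": [-0.002,0.011,-0.038],"roll": 0,"claw": 1},{"linear": [-0.002,0.011,-0.04],"roll": 0,"claw": 1},{"linear": [-0.002,0.011,-0.04],"roll": 0,"claw": 1}]}}

```text
time_s: 25.45
eef_pos: [0.48, -0.2972, 0.0259]
tool_rot: [180.0, -0.0, 84.9]
wrist_force: [-2.6, 1.5, 7.1]
width: 0.035
gripper_force: 61.7
```

Emit:
{"api": "servo_tool", "payload": {"motion": [{"linear": [0.003,-0.002,0.008],"roll": 0,"claw": 1},{"linear": [0.003,-0.002,0.008],"roll": 0,"claw": 1},{"linear": [0.003,-0.002,0.008],"roll": 0,"claw": 1},{"linear": [0.003,-0.002,0.003],"roll": 0,"claw": 1},{"linear": [0.003,-0.002,0.001],"roll": 0,"claw": 1},{"linear": [0.003,-0.002,0.001],"roll": 0,"claw": 1}]}}

```text
time_s: 26.05
eef_pos: [0.4808, -0.2978, 0.0259]
tool_rot: [180.0, 0.0, 85.0]
wrist_force: [-2.3, 0.8, 5.7]
width: 0.0342
gripper_force: 61.5
```

Emit:
{"api": "servo_tool", "payload": {"motion": [{"linear": [0,0,0.002],"roll": 0,"claw": 0.1},{"linear": [0,0,0.002],"roll": 0,"claw": 0},{"linear": [0,0,0.002],"roll": 0,"claw": -0.1},{"linear": [0,0,0.002],"roll": 0,"claw": -0.2},{"linear": [0,0,0.05],"roll": 0,"claw": -0.2},{"linear": [0,0,0.2],"roll": 0,"claw": -0.2},{"linear": [0,0,0.4],"roll": 0,"claw": -0.2},{"linear": [0,0.16,0.6],"roll": 0,"claw": -0.2},{"linear": [0,0.16,0.6],"roll": 0,"claw": -0.2},{"linear": [0,0.16,0.6],"roll": 0,"claw": -0.2},{"linear": [0,0.16,0.6],"roll": 0,"claw": -0.2},{"linear": [0,0.16,0.6],"roll": 0,"claw": -0.2}]}}

```text
time_s: 27.25
eef_pos: [0.4799, -0.2578, 0.1735]
tool_rot: [-179.8, -0.1, 84.9]
wrist_force: [-1.3, 0.1, 0.0]
width: 0.0511
gripper_force: 0.0
```

```bash
python3 g.py wt2; python3 - <<'E'
from m import *
p,s=pickle.load(open('pics/wt2.pkl','rb')); im=cv2.imread('pics/wt2.png')
u,v=map(int,proj(p,[.481,-.299,.03])); print(u-75,v-75)
cv2.imwrite('pics/wt2c.png',cv2.resize(im[v-75:v+75,u-75:u+75],None,fx=4,fy=4,interpolation=3))
E
```

```text
[ 0.47991225 -0.25776993  0.1735284 ] [-1.79844358e+02 -8.68025582e-02  8.49273778e+01] [ 0.48688816 -0.1871418   0.31538103] [-1.27782374  0.14213922  0.01051502]
206 162
```

View pics/wt2c.png

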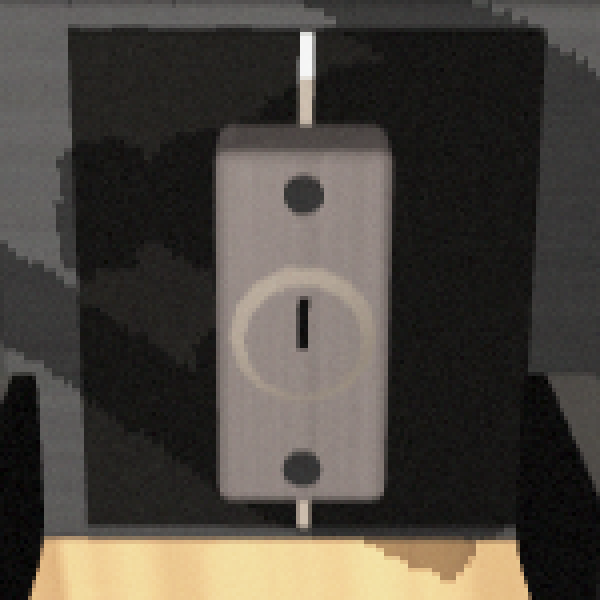

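The crop shows the gauge flat on the pad, dial up, with the white line visible at both ends: top (307,32..125), bottom (304,500..528).

```bash
python3 - <<'E'
from m import *
p,s=pickle.load(open('pics/wt2.pkl','rb'))
X=lambda x,y,z: onplane(p,x/4+206,y/4+162,z)[:2]*1000
a,b=X(307.5,31,.02),X(304,528,.02); c=(a+b)/2; d=(a-b)/np.linalg.norm(a-b); n=np.array([d[1],-d[0]]); print(c,np.linalg.norm(a-b),np.degrees(np.arctan2(d[0],d[1])))
for k,q in dict(h1=X(303.5,194,.044),h2=X(302,468,.044),ringc=X(302,334,.0445),bot=X(304,125,.021),topE=X(304,152,.044),botE=X(302,498,.044),L1=X(217,300,.044),R1=X(389,300,.044),L2=X(219,450,.044),R2=X(385,450,.044)).items(): print(k,((q-c)@n).round(1),((q-c)@d).round(1))
E
```

```text
[ 481.92106917 -300.35999823] 116.20598077239609 5.151419614315388
h1 -1.0 30.0
h2 -0.9 -30.1
ringc -1.1 0.4
bot -0.6 38.2
topE -0.9 38.6
botE -0.9 -37.1
L1 -18.3 7.5
R1 16.4 7.6
L2 -18.3 -26.0
R2 16.4 -25.9
```

The gauge sits within 0.3 mm along the line and about 1 mm across it, aligned and flat. Next come the returns, red first.

Emit:
{"api": "servo_tool", "payload": {"motion": [{"linear": [0.013,0.705,-0.186],"roll": 0.062,"claw": -0.1},{"linear": [0.013,0.705,-0.186],"roll": 0.062,"claw": -0.1},{"linear": [0.013,0.705,-0.186],"roll": 0.062,"claw": -0.1},{"linear": [0.013,0.705,-0.186],"roll": 0.062,"claw": -0.1},{"linear": [0.013,0.705,-0.186],"roll": 0.062,"claw": -0.1},{"linear": [0.013,0.705,-0.186],"roll": 0.062,"claw": -0.1},{"linear": [0.013,0.705,-0.186],"roll": 0.062,"claw": -0.1},{"linear": [0.013,0.705,-0.186],"roll": 0.062,"claw": -0.1}]}}

```text
time_s: 28.1
eef_pos: [0.4844, -0.083, 0.1288]
tool_rot: [180.0, 0.0, 96.0]
wrist_force: [-0.0, 0.1, 1.0]
width: 0.0473
gripper_force: 0.0
```

Emit:
{"api": "servo_tool", "payload": {"motion": [{"linear": [-0.005,0.006,-0.1],"roll": 0,"claw": -0.1},{"linear": [-0.005,0.006,-0.25],"roll": 0,"claw": -0.1},{"linear": [-0.005,0.006,-0.34],"roll": 0,"claw": -0.1},{"linear": [-0.005,0.006,-0.36],"roll": 0,"claw": -0.1},{"linear": [-0.005,0.006,-0.36],"roll": 0,"claw": -0.1},{"linear": [-0.005,0.006,-0.36],"roll": 0,"claw": -0.1}]}}

```text
time_s: 28.7
eef_pos: [0.4838, -0.0809, 0.0399]
tool_rot: [179.9, 0.1, 96.1]
wrist_force: [0.0, -0.0, 0.1]
width: 0.047
gripper_force: 0.0
```

Emit:
{"api": "servo_tool", "payload": {"motion": [{"linear": [-0.003,-0.003,-0.012],"roll": 0,"claw": -0.1},{"linear": [-0.003,-0.003,-0.012],"roll": 0,"claw": -0.1},{"linear": [-0.003,-0.003,-0.012],"roll": 0,"claw": 0.2},{"linear": [-0.003,-0.003,-0.012],"roll": 0,"claw": 0.4},{"linear": [-0.003,-0.003,-0.012],"roll": 0,"claw": 0.6},{"linear": [-0.003,-0.003,-0.012],"roll": 0,"claw": 0.8},{"linear": [-0.003,-0.003,-0.012],"roll": 0,"claw": 1},{"linear": [-0.003,-0.003,-0.012],"roll": 0,"claw": 1},{"linear": [-0.003,-0.003,-0.012],"roll": 0,"claw": 1}]}}

```text
time_s: 29.6
eef_pos: [0.4824, -0.0809, 0.0363]
tool_rot: [180.0, 0.0, 96.1]
wrist_force: [-0.3, 0.7, 5.6]
width: 0.0205
gripper_force: 59.0
```

Emit:
{"api": "servo_tool", "payload": {"motion": [{"linear": [0,0,0.1],"roll": 0,"claw": 1},{"linear": [0,0,0.25],"roll": 0,"claw": 1},{"linear": [0,0,0.38],"roll": 0,"claw": 1},{"linear": [0,0,0.38],"roll": 0,"claw": 1},{"linear": [0.3,1,0.38],"roll": 0,"claw": 1},{"linear": [0.3,1,0.38],"roll": 0,"claw": 1},{"linear": [0.3,1,0.38],"roll": 0,"claw": 1},{"linear": [0.3,1,0.38],"roll": 0,"claw": 1},{"linear": [0.3,1,0.38],"roll": 0,"claw": 1},{"linear": [0.3,1,0.38],"roll": 0,"claw": 1},{"linear": [0.3,1,0.38],"roll": 0,"claw": 1}]}}

```text
time_s: 30.7
eef_pos: [0.5564, 0.171, 0.1293]
tool_rot: [-179.9, -0.0, 96.3]
wrist_force: [-0.3, -0.3, -0.7]
width: 0.0209
gripper_force: 59.0
```

Emit:
{"api": "servo_tool", "payload": {"motion": [{"linear": [0.116,0.451,0],"roll": 0,"claw": 1},{"linear": [0.116,0.451,0],"roll": 0,"claw": 1},{"linear": [0.116,0.451,0],"roll": 0,"claw": 1},{"linear": [0.116,0.451,0],"roll": 0,"claw": 1},{"linear": [0.116,0.451,-0.15],"roll": 0,"claw": 1},{"linear": [0.116,0.451,-0.28],"roll": 0,"claw": 1},{"linear": [0.116,0.451,-0.34],"roll": 0,"claw": 1},{"linear": [0.116,0.451,-0.34],"roll": 0,"claw": 1},{"linear": [0.116,0.451,-0.34],"roll": 0,"claw": 1}]}}

```text
time_s: 31.6
eef_pos: [0.5867, 0.2808, 0.0466]
tool_rot: [180.0, 0.0, 96.0]
wrist_force: [0.4, -1.4, -0.7]
width: 0.0209
gripper_force: 59.1
```

Emit:
{"api": "servo_tool", "payload": {"motion": [{"linear": [-0.001,0.004,-0.01],"roll": 0,"claw": 1},{"linear": [-0.001,0.004,-0.02],"roll": 0,"claw": 1},{"linear": [-0.001,0.004,-0.025],"roll": 0,"claw": 1},{"linear": [-0.001,0.004,-0.028],"roll": 0,"claw": 1},{"linear": [-0.001,0.004,-0.028],"roll": 0,"claw": 1}]}}

```text
time_s: 32.1
eef_pos: [0.586, 0.2831, 0.0394]
tool_rot: [180.0, -0.0, 96.1]
wrist_force: [-0.7, -0.3, 1.7]
width: 0.0207
gripper_force: 59.4
```

Emit:
{"api": "servo_tool", "payload": {"motion": [{"linear": [0.002,-0.005,0.008],"roll": 0,"claw": 1},{"linear": [0.002,-0.005,0.008],"roll": 0,"claw": 1},{"linear": [0.002,-0.005,0.008],"roll": 0,"claw": 1},{"linear": [0.002,-0.005,0.003],"roll": 0,"claw": 1},{"linear": [0.002,-0.005,0],"roll": 0,"claw": 1},{"linear": [0.002,-0.005,0],"roll": 0,"claw": 1}]}}

```text
time_s: 32.7
eef_pos: [0.5864, 0.2817, 0.0394]
tool_rot: [180.0, -0.0, 96.1]
wrist_force: [-2.3, -1.1, 3.8]
width: 0.0207
gripper_force: 59.6
```

Emit:
{"api": "servo_tool", "payload": {"motion": [{"linear": [0,0,0.001],"roll": 0,"claw": 0.5},{"linear": [0,0,0.002],"roll": 0,"claw": 0.3},{"linear": [0,0,0.002],"roll": 0,"claw": 0.1},{"linear": [0,0,0.002],"roll": 0,"claw": -0.1},{"linear": [0,0,0.1],"roll": 0,"claw": -0.1},{"linear": [0,0,0.3],"roll": 0,"claw": -0.1},{"linear": [-0.29,-1,0.36],"roll": 0,"claw": -0.1},{"linear": [-0.29,-1,0.36],"roll": 0,"claw": -0.1},{"linear": [-0.29,-1,0.36],"roll": 0,"claw": -0.1},{"linear": [-0.29,-1,0.36],"roll": 0,"claw": -0.1},{"linear": [-0.29,-1,0.36],"roll": 0,"claw": -0.1},{"linear": [-0.29,-1,0.36],"roll": 0,"claw": -0.1}]}}

```text
time_s: 33.9
eef_pos: [0.5126, 0.0277, 0.1291]
tool_rot: [-180.0, 0.1, 95.9]
wrist_force: [0.2, 0.9, 0.3]
width: 0.0466
gripper_force: 0.0
```

Emit:
{"api": "servo_tool", "payload": {"motion": [{"linear": [-0.058,-0.206,0],"roll": 0,"claw": -0.1},{"linear": [-0.058,-0.206,0],"roll": 0,"claw": -0.1},{"linear": [-0.058,-0.206,0],"roll": 0,"claw": -0.1},{"linear": [-0.058,-0.206,-0.1],"roll": 0,"claw": -0.1},{"linear": [-0.058,-0.206,-0.25],"roll": 0,"claw": -0.1},{"linear": [-0.058,-0.206,-0.35],"roll": 0,"claw": -0.1},{"linear": [-0.058,-0.206,-0.35],"roll": 0,"claw": -0.1},{"linear": [-0.058,-0.206,-0.35],"roll": 0,"claw": -0.1},{"linear": [-0.058,-0.206,-0.35],"roll": 0,"claw": -0.1}]}}

```text
time_s: 34.8
eef_pos: [0.5007, -0.0193, 0.0427]
tool_rot: [179.9, 0.0, 96.2]
wrist_force: [0.2, -0.1, -1.1]
width: 0.0469
gripper_force: 0.0
```

Emit:
{"api": "servo_tool", "payload": {"motion": [{"linear": [-0.005,-0.002,-0.01],"roll": 0,"claw": -0.1},{"linear": [-0.005,-0.002,-0.01],"roll": 0,"claw": -0.1},{"linear": [-0.005,-0.002,-0.01],"roll": 0,"claw": 0.2},{"linear": [-0.005,-0.002,-0.01],"roll": 0,"claw": 0.4},{"linear": [-0.005,-0.002,-0.01],"roll": 0,"claw": 0.6},{"linear": [-0.005,-0.002,-0.01],"roll": 0,"claw": 0.8},{"linear": [-0.005,-0.002,-0.01],"roll": 0,"claw": 1},{"linear": [-0.005,-0.002,-0.01],"roll": 0,"claw": 1},{"linear": [-0.005,-0.002,-0.01],"roll": 0,"claw": 1}]}}

```text
time_s: 35.7
eef_pos: [0.4984, -0.0205, 0.0393]
tool_rot: [180.0, 0.0, 96.1]
wrist_force: [-0.5, 0.3, 4.9]
width: 0.0207
gripper_force: 59.4
```

Emit:
{"api": "servo_tool", "payload": {"motion": [{"linear": [0,0,0.1],"roll": 0,"claw": 1},{"linear": [0,0,0.25],"roll": 0,"claw": 1},{"linear": [0,0,0.38],"roll": 0,"claw": 1},{"linear": [0,0,0.38],"roll": 0,"claw": 1},{"linear": [0.03,1,0.38],"roll": 0,"claw": 1},{"linear": [0.03,1,0.38],"roll": 0,"claw": 1},{"linear": [0.03,1,0.38],"roll": 0,"claw": 1},{"linear": [0.03,1,0.38],"roll": 0,"claw": 1},{"linear": [0.03,1,0.38],"roll": 0,"claw": 1},{"linear": [0.03,1,0.38],"roll": 0,"claw": 1},{"linear": [0.03,1,0.38],"roll": 0,"claw": 1}]}}

```text
time_s: 36.8
eef_pos: [0.5043, 0.2307, 0.1324]
tool_rot: [-179.9, 0.0, 96.3]
wrist_force: [-0.1, -0.6, -0.4]
width: 0.0205
gripper_force: 59.0
```

Emit:
{"api": "servo_tool", "payload": {"motion": [{"linear": [0.011,0.257,0],"roll": 0,"claw": 1},{"linear": [0.011,0.257,0],"roll": 0,"claw": 1},{"linear": [0.011,0.257,0],"roll": 0,"claw": 1},{"linear": [0.011,0.257,-0.15],"roll": 0,"claw": 1},{"linear": [0.011,0.257,-0.28],"roll": 0,"claw": 1},{"linear": [0.011,0.257,-0.34],"roll": 0,"claw": 1},{"linear": [0.011,0.257,-0.34],"roll": 0,"claw": 1},{"linear": [0.011,0.257,-0.34],"roll": 0,"claw": 1},{"linear": [0.011,0.257,-0.34],"roll": 0,"claw": 1}]}}

```text
time_s: 37.7
eef_pos: [0.5095, 0.2934, 0.0501]
tool_rot: [179.9, -0.0, 96.1]
wrist_force: [0.4, 0.8, -0.9]
width: 0.0204
gripper_force: 59.0
```

Emit:
{"api": "servo_tool", "payload": {"motion": [{"linear": [-0.002,0.001,-0.01],"roll": 0,"claw": 1},{"linear": [-0.002,0.001,-0.02],"roll": 0,"claw": 1},{"linear": [-0.002,0.001,-0.025],"roll": 0,"claw": 1},{"linear": [-0.002,0.001,-0.029],"roll": 0,"claw": 1},{"linear": [-0.002,0.001,-0.031],"roll": 0,"claw": 1},{"linear": [-0.002,0.001,-0.031],"roll": 0,"claw": 1}]}}

```text
time_s: 38.3
eef_pos: [0.5079, 0.2944, 0.0423]
tool_rot: [180.0, 0.0, 96.1]
wrist_force: [-2.0, -1.9, 8.0]
width: 0.0206
gripper_force: 60.1
```

Emit:
{"api": "servo_tool", "payload": {"motion": [{"linear": [0.003,-0.002,0.008],"roll": 0,"claw": 1},{"linear": [0.003,-0.002,0.008],"roll": 0,"claw": 1},{"linear": [0.003,-0.002,0.008],"roll": 0,"claw": 1},{"linear": [0.003,-0.002,0.003],"roll": 0,"claw": 1},{"linear": [0.003,-0.002,0.001],"roll": 0,"claw": 1},{"linear": [0.003,-0.002,0.001],"roll": 0,"claw": 1}]}}

```text
time_s: 38.9
eef_pos: [0.5086, 0.2938, 0.0422]
tool_rot: [180.0, -0.0, 96.1]
wrist_force: [-1.3, -1.2, 8.9]
width: 0.0206
gripper_force: 60.2
```

Now release and fetch the case, whose TCP on the mat was (520.3, 42.5, 41.2) mm.

Emit:
{"api": "servo_tool", "payload": {"motion": [{"linear": [0,0,0.001],"roll": 0,"claw": 0.5},{"linear": [0,0,0.002],"roll": 0,"claw": 0.3},{"linear": [0,0,0.002],"roll": 0,"claw": 0.1},{"linear": [0,0,0.002],"roll": 0,"claw": -0.1},{"linear": [0,0,0.1],"roll": 0,"claw": -0.1},{"linear": [0,0,0.3],"roll": 0,"claw": -0.1},{"linear": [0.047,-1,0.35],"roll": 0,"claw": -0.1},{"linear": [0.047,-1,0.35],"roll": 0,"claw": -0.1},{"linear": [0.047,-1,0.35],"roll": 0,"claw": -0.1},{"linear": [0.047,-1,0.35],"roll": 0,"claw": -0.1},{"linear": [0.047,-1,0.35],"roll": 0,"claw": -0.1},{"linear": [0.047,-1,0.35],"roll": 0,"claw": -0.1}]}}

```text
time_s: 40.1
eef_pos: [0.5212, 0.0379, 0.1292]
tool_rot: [179.9, 0.1, 95.7]
wrist_force: [-0.4, 1.2, 0.2]
width: 0.0471
gripper_force: 0.0
```

Emit:
{"api": "servo_tool", "payload": {"motion": [{"linear": [0,-0.005,0],"roll": 0,"claw": -0.1},{"linear": [0,-0.005,0],"roll": 0,"claw": -0.1},{"linear": [0,-0.005,-0.1],"roll": 0,"claw": -0.1},{"linear": [0,-0.005,-0.25],"roll": 0,"claw": -0.1},{"linear": [0,-0.005,-0.34],"roll": 0,"claw": -0.1},{"linear": [0,-0.005,-0.34],"roll": 0,"claw": -0.1},{"linear": [0,-0.005,-0.34],"roll": 0,"claw": -0.1},{"linear": [0,-0.005,-0.34],"roll": 0,"claw": -0.1}]}}

```text
time_s: 40.9
eef_pos: [0.5214, 0.0432, 0.0451]
tool_rot: [179.9, 0.0, 96.2]
wrist_force: [-0.6, -1.0, 0.6]
width: 0.047
gripper_force: 0.0
```

Emit:
{"api": "servo_tool", "payload": {"motion": [{"linear": [-0.004,-0.001,-0.014],"roll": 0,"claw": -0.1},{"linear": [-0.004,-0.001,-0.014],"roll": 0,"claw": -0.1},{"linear": [-0.004,-0.001,-0.014],"roll": 0,"claw": 0.2},{"linear": [-0.004,-0.001,-0.014],"roll": 0,"claw": 0.4},{"linear": [-0.004,-0.001,-0.014],"roll": 0,"claw": 0.6},{"linear": [-0.004,-0.001,-0.014],"roll": 0,"claw": 0.8},{"linear": [-0.004,-0.001,-0.014],"roll": 0,"claw": 1},{"linear": [-0.004,-0.001,-0.014],"roll": 0,"claw": 1},{"linear": [-0.004,-0.001,-0.014],"roll": 0,"claw": 1}]}}

```text
time_s: 41.8
eef_pos: [0.5198, 0.0421, 0.0408]
tool_rot: [179.9, 0.0, 96.1]
wrist_force: [-0.4, -0.0, 6.7]
width: 0.0215
gripper_force: 59.5
```

Emit:
{"api": "servo_tool", "payload": {"motion": [{"linear": [0,0,0.1],"roll": 0,"claw": 1},{"linear": [0,0,0.25],"roll": 0,"claw": 1},{"linear": [0,0,0.36],"roll": 0,"claw": 1},{"linear": [-0.022,0.3,0.36],"roll": 0,"claw": 1},{"linear": [-0.022,0.6,0.36],"roll": 0,"claw": 1},{"linear": [-0.022,0.835,0.36],"roll": 0,"claw": 1},{"linear": [-0.022,0.835,0.36],"roll": 0,"claw": 1},{"linear": [-0.022,0.835,0.36],"roll": 0,"claw": 1},{"linear": [-0.022,0.835,0.36],"roll": 0,"claw": 1},{"linear": [-0.022,0.835,0.36],"roll": 0,"claw": 1}]}}

```text
time_s: 42.8
eef_pos: [0.5133, 0.2501, 0.1297]
tool_rot: [-179.9, 0.1, 96.1]
wrist_force: [0.5, -0.4, -0.8]
width: 0.0206
gripper_force: 58.9
```

Emit:
{"api": "servo_tool", "payload": {"motion": [{"linear": [0,0,-0.1],"roll": 0,"claw": 1},{"linear": [0,0,-0.22],"roll": 0,"claw": 1},{"linear": [0,0,-0.3],"roll": 0,"claw": 1},{"linear": [0,0,-0.32],"roll": 0,"claw": 1},{"linear": [0,0,-0.32],"roll": 0,"claw": 1},{"linear": [0,0,-0.32],"roll": 0,"claw": 1}]}}

```text
time_s: 43.4
eef_pos: [0.5148, 0.2503, 0.0514]
tool_rot: [179.9, -0.0, 96.0]
wrist_force: [0.2, -1.1, -1.8]
width: 0.0209
gripper_force: 58.9
```

Emit:
{"api": "servo_tool", "payload": {"motion": [{"linear": [0,0,-0.01],"roll": 0,"claw": 1},{"linear": [0,0,-0.02],"roll": 0,"claw": 1},{"linear": [0,0,-0.026],"roll": 0,"claw": 1},{"linear": [0,0,-0.029],"roll": 0,"claw": 1},{"linear": [0,0,-0.03],"roll": 0,"claw": 1},{"linear": [0,0,-0.03],"roll": 0,"claw": 1}]}}

```text
time_s: 44.0
eef_pos: [0.514, 0.2511, 0.0438]
tool_rot: [180.0, 0.0, 96.1]
wrist_force: [-2.0, -0.7, 6.5]
width: 0.0208
gripper_force: 60.0
```

Emit:
{"api": "servo_tool", "payload": {"motion": [{"linear": [0,0,0.001],"roll": 0,"claw": 0.5},{"linear": [0,0,0.002],"roll": 0,"claw": 0.3},{"linear": [0,0,0.002],"roll": 0,"claw": 0.1},{"linear": [0,0,0.002],"roll": 0,"claw": -0.1},{"linear": [0,0,0.1],"roll": 0,"claw": -0.1},{"linear": [0,0,0.3],"roll": 0,"claw": -0.1},{"linear": [0.136,0.204,0.63],"roll": -0.034,"claw": -0.1},{"linear": [0.136,0.204,0.63],"roll": -0.034,"claw": -0.1},{"linear": [0.136,0.204,0.63],"roll": -0.034,"claw": -0.1},{"linear": [0.136,0.204,0.63],"roll": -0.034,"claw": -0.1},{"linear": [0.136,0.204,0.63],"roll": -0.034,"claw": -0.1},{"linear": [0.136,0.204,0.63],"roll": -0.034,"claw": -0.1}]}}

```text
time_s: 45.2
eef_pos: [0.5463, 0.301, 0.1982]
tool_rot: [-179.8, 0.1, 90.0]
wrist_force: [-0.7, 0.2, -0.1]
width: 0.0471
gripper_force: 0.0
```

```bash
python3 g.py wc2; python3 - <<'E'
from m import *
B={'red':(300,345,190,240),'blue':(205,250,170,225),'case':(215,260,205,280)}
for n in('wc1','wc2'): meas(n,['red','blue'],B)
shot('top','top2.png')
a=cv2.imread('pics/wc1.png')[130:280,195:350]; b=cv2.imread('pics/wc2.png')[130:280,195:350]
cv2.imwrite('pics/cmp.png',cv2.resize(np.hstack([a,b]),None,fx=2.5,fy=2.5,interpolation=3))
E
```

```text
[0.54634547 0.30102722 0.19816204] [-1.79768668e+02  8.55049693e-02  8.99633552e+01] [0.54726097 0.3723794  0.33982636] [-0.69207395  0.21809967 -0.05697277]
red (312, 200, 23, 32) rect [585.6 284.8] [17.3 26.4] 6.4 bb [576.9 271.7] [595.1 297.7]
blue (214, 183, 25, 34) rect [508.9 298.3] [17.7 27. ] 5.5 bb [499.7 284.6] [518.3 311.6]
red (315, 200, 23, 33) rect [585.8 284.2] [17.4 26.6] 2.7 bb [576.9 270.7] [595.1 297.3]
blue (217, 183, 25, 34) rect [509.7 297.8] [17.8 26.8] 6.0 bb [500.4 284.1] [518.9 310.9]
```

View pics/cmp.png

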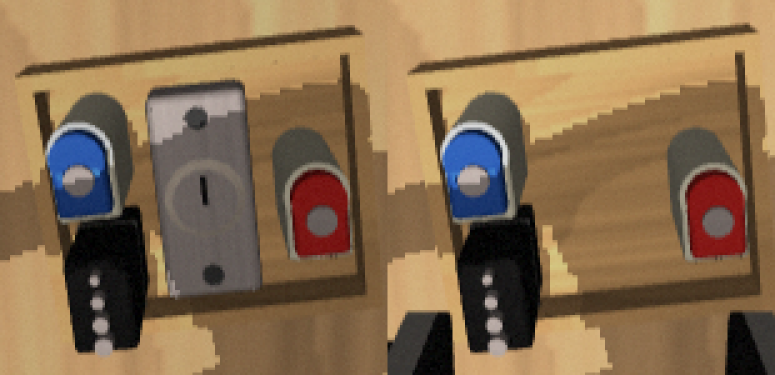

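The before and after halves match: blue at (80,180) against (472,180), red at (320,220) against (717,220), case at (100,320) against (495,320). All three are within about 1 mm of where they started, and the gripper is clear.

```bash
python3 -c "
from h import *
print(finish_job())"
```

```text
the job is handed in; nothing more can be done
None
```

I handed the job in at about 45 s: the gauge lies dial up on the pad's white line, about 1 mm off to one side, and the two wings and the key case are back upright, each within about 1 mm of its spot; no verdict came back.

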